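# Stamp a blank on the guarded bench press

### The arm

A 6-joint arm with a two-finger parallel gripper is mounted at the origin on the work surface. World frame = base frame: x ahead of the robot, y to its left, z up, the work surface at z = 0. Lengths are in m, angles in rad, forces in N, time in s.
With the tool pointing down it reaches from about 0.35 to 0.8 m from the base axis. Payload 7.3 kg.
Tool frame: the origin (TCP) lies on the mounting face of the last link; the fingertips stand 173 mm ahead of it and the grasp point (between the pads) lies manip.hold_point_z ahead of it (manip.hold_point_z is the distance from the TCP to the grasp point, in m); x points along the fingers, z is the direction in which the jaws open and shut, and the axes are right-handed (so a half turn about x gives the same grasp; the last joint's range is limited). The gripper opens to 85 mm and grips with 20 to 120 N. Pads are 22 mm wide; open, the fingers measure 114 mm over their backs; the gripper's body (76 mm by 85 mm) begins 54 mm behind the grasp point. The pads swing forward as they close: fully open they stand 13 mm farther back than shut.
Start: joints at [-1.336, 0.342, 1.524, -0, 1.275, -0.146], TCP at [0.195, -0.487, 0.405] pointing down, gripper open.
Joint ranges: [-2.53, 2.53], [-0.77, 2.02], [0.04, 2.7], [-1, 4.14], [0.28, 2.66], [-3.11, 3.11]. Speed limits (rad/s): [2.57, 2.57, 3.14, 3.14, 3.14, 3.14].

### API

Orientations are given as a rotation vector (axis times angle).
In Python, from workcell import read_state, imaging, ticket, manip gives the robot as it stands. The module is installed in compiled form; this text tells all that it offers.
- The arm moves only by the tool arm_command, never from a script. Its argument "rows" is a list of rows, each an object of numbers: "dx", "dy", "dz": the shift along the tool's x, y, z as a fraction of full scale; "wx", "wy", "wz": the turn, a rotation vector about the tool's x, y, z as a fraction of full scale; "hand": the closure, from 0 (fully open) to 1 (shut). A call has 1 to 20 rows; each row is the pose to reach, as a shift and turn from the pose measured when the call began, along the tool's axes at that moment, turning the shorter way round; what a row does not reach only later rows make up. Full scale, the value 1, is 400 mm for a shift and 360 degrees for a turn. A row lasts 1/10 s, in which the tool goes at most 50 mm and 8.59 degrees, less where a joint would pass 70% of its speed; a pose out of reach is approached as far as the arm can. A call with a number of a shift or a turn outside -1 to 1 is refused whole. A call with a gripper value outside its range is refused whole. The fingers move at their own pace and stop on an object; "newtons" is the grip in N (left out, the last holds). Time passes only in rows, so rows that repeat a pose let the fingers close. It gives the time, the measured TCP pose, the force and the opening at its end, in the units of the state.
- read_state(): the state, without advancing time (a new reading comes with each control period).
- imaging.grab_frame(name): name is "scene" or "top" or "wrist"; returns the picture (480x640x3 uint8, red, green, blue); there is no depth.
- imaging.camera_info(name): a dict with "mtx" (3x3 intrinsics, pixels), "T" (4x4, takes a point from camera to world coordinates); the wrist camera has in their place "hand_eye" (4x4, takes a point from camera to tool coordinates, whose origin is the TCP and whose axes are the tool frame's). Camera axes: x right, y up, looking along -z (the intrinsics and any distortion apply to the point x, -y, -z); pixel columns grow to the right and rows downward; lengths in m; the calibration is good to about 2 mm. A picture is of the moment at which its call begins: read the wrist's pose just before it. camera_info takes no time and is no camera call.
- ticket.close_job(): hands the job in, once; it reports no verdict.
The state is a dict: "time_s": time; "qpos": joint angles; "joint_velocities": joint speeds; "joint_efforts": joint torques, N m; "tcp_pos": TCP position; "orientation": TCP orientation; "force": force on the tool from outside, world axes, zero at the start; "torque": the same for the moment, N m; "grip_width": opening from 0.0 (shut) to 1.0 (fully open).
Only numpy, scipy, OpenCV 4.12 (cv2) and the standard library are available. Lean on these libraries where they do the work, as an engineer would, in place of code of your own. Each camera call takes 0.05 s, during which the arm holds its last target.

### The job

Push the die shuttle, with the fingertips, along its channel until it is fully home under the press; do not lift it. Then reach down through the window in the guard's top, press the lever's pad all the way down to its stop, keep it there for a second and let it come up again. Do not touch the guard, do not press the lever before the shuttle is home, and leave everything else on the bench where it is.

Things in the scene. Friction and masses are not known exactly. Their poses are not given: they have to be found in the camera images.
- press: Fixed stamping press, grey base 225 mm wide. Origin: underside of base, on the table; z up, -x its front (robot side), +y its left. In front a 60 mm wide tongue (top z = 12 mm) reaches x = -175 mm, centred on y = +20 mm; two rails on it (tops z = 20 mm, 44 mm apart) form a channel along x under the guard and punch (x = 0, y = +20 mm) to a fixed stop. It may be touched.
- shuttle: Loose steel die shuttle lying in the channel: bar 140 mm long (its x, +x towards the press), 40 wide, 14 thick, 0.28 to 0.52 kg; brass blank in its inner end, upright end block at its outer end, 40 mm wide, 14 thick, top 43 mm above its underside. Origin: centre of underside. Slides with a few N. Starts 35 to 60 mm short of home; home is against the stop, blank under the punch.
- push_face (a point): Middle of the outer (robot-side) face of the shuttle's upright end block, 29 mm above its underside: z = 41 mm in the press frame, where the block spans z = 26 to 55 mm. With the shuttle fully home this point is at x = -115 mm, y = +20 mm in the press frame, still about 50 to 70 mm in front of the guard.
- guard: Fixed guard cage over the press: clear panels in a dark steel frame, 110 mm (x) by 227 mm (y), top at z = 105 mm, axes as the press's; stands up to 8 mm off the press's place in x and y. Origin on the table. It must not be touched. The front panel begins 40 mm above the table and the shuttle passes freely under it.
- window (a point): Centre of the open rectangular window in the guard's top plate, in the plane of its upper face (z = 105 mm). Window 80 mm along x by 76 mm along y (guard axes), plate 5 mm thick. The lever's pad is seen below it.
- pad (a point): Centre of the upper face of the round steel pad, 36 mm across, at the end of the press lever inside the guard: at rest at x = 0, y = -62 mm, z = 79 mm in the press frame (26 mm below the window's plane). It is pressed straight down and sinks 22 mm to its stop (48 mm below the window's plane).
- lever (a joint): Angle of the press lever, hinged 147 mm from the pad: 0 = up at rest, 0.15 rad = fully down on its stop. A spring returns it; pressing the pad takes 2 to 3 N at first, 7 to 8 N just before the stop.
- bench_block: flat square steel block, 60 x 60 x 20 mm, on the table in front of the press on the lever-pad side; bystander, origin in its underside or middle
- bead_jar: small closed glass jar, 40 mm across, 50 mm tall, in front of the press on the column side; bystander, origin in its underside or middle
- ring_cone: wooden ring cone standing on a 60 mm foot, 100 mm tall, beside the press on the column side; bystander, origin in its underside or middle
- hammer: small hammer, 220 mm long, lying beside the press on the lever-pad side; bystander, origin in its underside or middle
- tweezers: steel tweezers, 130 mm long, lying on the table; bystander, origin in its underside or middle
- bur_cup: brass cup, 60 mm across, 60 mm tall, standing on the table on the robot's left; bystander, origin in its underside or middle
There are look-alikes about, which are no part of the job. Leave any blue or turquoise look-alike of the shuttle alone.

How it is judged:
By the outcome, as a careful person would: the job done as asked, in the order asked, and still so for the second after the job is handed in, with the robot touching nothing.
It also fails if it takes over 51 s, if anything falls off the work surface, if the arm or the gripper's body presses on something with over 40 N, if the wrist force passes 120 N, or if a joint passes its speed limit or range.

## Working session

There is one attempt and no reset: what is moved stays moved. The work goes in short steps, Python scripts to look and compute and a tool call to move; the robot and the scene stay as the last step left them, time stands still between calls to the robot, and variables do not carry over. Pictures are saved under pics/ and viewed, and the job is handed in when it is done.

Besides the shell and the picture viewer there is one more tool, called after ">>>" in YAML: its name, and indented under it one key for each argument. arm_command: Moves the arm, as the interface text tells. Shift numbers are shares of 400 mm and turn numbers shares of 360 degrees, none past 1 either way. Its arguments: {"type":"object","properties":{"rows":{"type":"array","items":{"type":"object","properties":{"dx":{"type":"number"},"dy":{"type":"number"},"dz":{"type":"number"},"wx":{"type":"number"},"wy":{"type":"number"},"wz":{"type":"number"},"hand":{"type":"number"}}}},"newtons":{"type":"number"}},"required":["rows"]}

```bash
mkdir -p pics; cat > h.py <<'E'
import numpy as np, cv2
from workcell import read_state, imaging, ticket, manip
def snap(n,f):
    im=imaging.grab_frame(n); cv2.imwrite(f,cv2.cvtColor(im,cv2.COLOR_RGB2BGR)); return im
E
python3 - <<'E'
from h import *
np.set_printoptions(precision=4,suppress=True)
print(read_state()); print(manip.hold_point_z)
for n in ("scene","top","wrist"): print(n,imaging.camera_info(n))
snap("scene","pics/s0.png"); snap("top","pics/t0.png")
E
```

```text
{'time_s': 0.0, 'qpos': array([-1.336 ,  0.3427,  1.525 , -0.    ,  1.2754, -0.146 ]), 'joint_velocities': array([-0.0002,  0.0002, -0.0001,  0.0006,  0.0008, -0.0008]), 'joint_efforts': array([ -0.0012, -43.3679, -24.6015,  -0.0004,   0.0078,  -0.    ]), 'tcp_pos': array([ 0.1951, -0.4873,  0.404 ]), 'orientation': array([ 0.9253,  1.3667, -0.9236]), 'force': array([-0.2295,  0.4178,  0.5035]), 'torque': array([-0.0121,  0.0192,  0.0168]), 'grip_width': 0.9989835336172853}
0.1547
scene {'mtx': array([[483.4787,   0.    , 318.3146],
       [  0.    , 483.4787, 248.932 ],
       [  0.    ,   0.    ,   1.    ]]), 'T': array([[ 0.2021, -0.7682,  0.6075,  1.0413],
       [ 0.9792,  0.1483, -0.1382, -0.1205],
       [ 0.016 ,  0.6228,  0.7822,  0.801 ],
       [ 0.    ,  0.    ,  0.    ,  1.    ]])}
top {'mtx': array([[464.202 ,   0.    , 310.7585],
       [  0.    , 464.202 , 242.1723],
       [  0.    ,   0.    ,   1.    ]]), 'T': array([[-0.0193,  0.996 , -0.0873,  0.397 ],
       [-0.9995, -0.0172,  0.0248,  0.0037],
       [ 0.0232,  0.0878,  0.9959,  1.0007],
       [ 0.    ,  0.    ,  0.    ,  1.    ]])}
wrist {'mtx': array([[425.6402,   0.    , 318.8166],
       [  0.    , 425.6402, 233.8396],
       [  0.    ,   0.    ,   1.    ]]), 'hand_eye': array([[ 0.0009,  0.304 , -0.9527,  0.0307],
       [-0.0004,  0.9527,  0.304 ,  0.0775],
       [ 1.    ,  0.0001,  0.001 ,  0.0009],
       [ 0.    ,  0.    ,  0.    ,  1.    ]])}
```

View pics/s0.png

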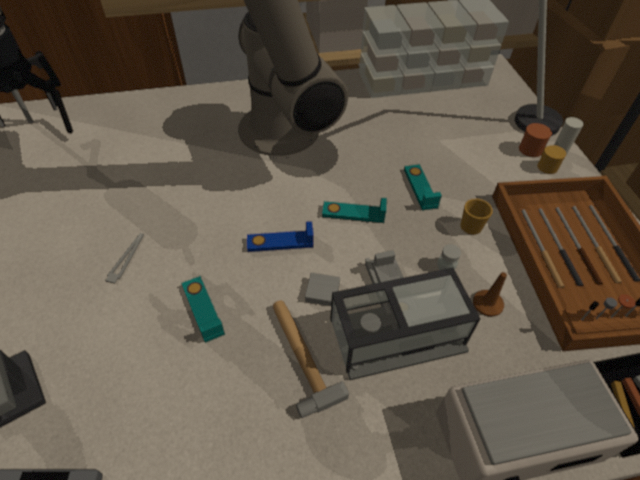

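View pics/t0.png

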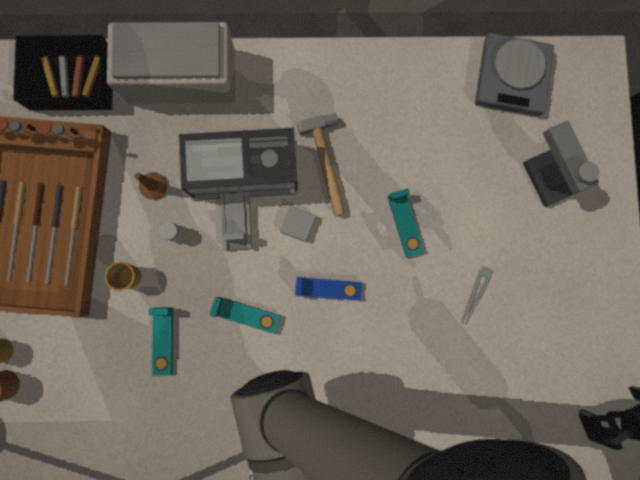

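The guard sits at about (239,160) in the top view, with the window and round pad at (269,158). The channel with the grey shuttle is at (235,220). The blue and teal bars at (328,289), (245,315), (162,342) and (405,223) are look-alikes. I'll enlarge to confirm.

```bash
python3 - <<'E'
from h import *
a=cv2.imread("pics/t0.png")[115:260,165:315]; b=cv2.imread("pics/s0.png")[240:385,320:485]
cv2.imwrite("pics/t0c.png",cv2.resize(a,None,fx=4,fy=4,interpolation=cv2.INTER_CUBIC)); cv2.imwrite("pics/s0c.png",cv2.resize(b,None,fx=4,fy=4,interpolation=cv2.INTER_CUBIC))
E
```

```text
(no output)
```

View pics/t0c.png

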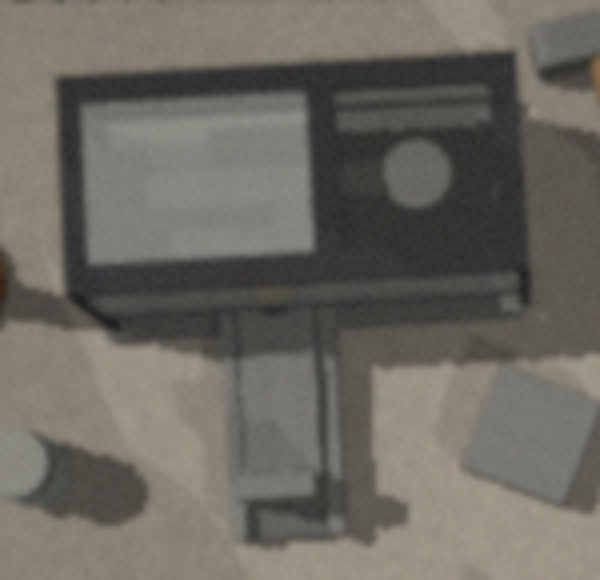

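View pics/s0c.png

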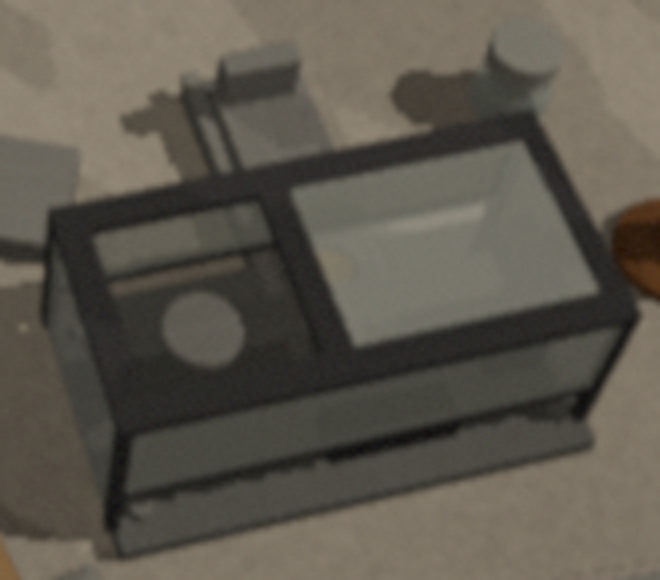

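The shuttle is the grey bar in the channel: upright end block at about (232,236) in the top view, bar running under the guard, with the brass blank peeking out at (233,188). No blue or teal bar is in the channel. Next I'll measure.

```bash
cat >> h.py <<'E'
def ray(n,u,v):
    c=imaging.camera_info(n); K,T=c["mtx"],c["T"]
    d=np.array([(u-K[0,2])/K[0,0],-(v-K[1,2])/K[1,1],-1.]); return T[:3,3],T[:3,:3]@d
def onz(n,u,v,z):
    o,d=ray(n,u,v); return o+d*(z-o[2])/d[2]
def two(p,q):
    o,d=ray("top",*p); a,b=ray("scene",*q)
    s=np.linalg.lstsq(np.c_[d,-b],a-o,rcond=None)[0]; x,y=o+d*s[0],a+b*s[1]; return (x+y)/2,np.linalg.norm(x-y)
E
python3 - <<'E'
from h import *
np.set_printoptions(precision=4,suppress=True)
t=lambda x,y:((x+.5)/4-.5+165,(y+.5)/4-.5+115)
s=lambda x,y:((x+.5)/4-.5+320,(y+.5)/4-.5+240)
print(imaging.camera_info("top").keys())
P={"FL":((72,297),(532,113)),"FR":((527,275),(50,210)),"BL":((57,78),(637,315)),"BR":((516,52),(118,433))}
for k,(a,b) in P.items(): print(k,onz("top",*t(*a),.105),onz("scene",*s(*b),.105),two(t(*a),s(*b)))
print("pad",onz("top",*t(417,174),.079),onz("scene",*s(203,329),.079),two(t(417,174),s(203,329)))
for k,a in {"tongueL":(240,541),"tongueR":(343,530)}.items(): print(k,onz("top",*t(*a),.02), onz("top",*t(*a),.012))
print("block top near", [onz("top",*t(*a),.055) for a in ((238,500),(315,495),(238,472),(315,468))])
print("block scene near", [onz("scene",*s(*a),.055) for a in ((219,50),(295,42),(222,75),(299,66))])
print("win top", [onz("top",*t(*a),.105) for a in ((332,90),(491,86))])
print("win scene", [onz("scene",*s(*a),.105) for a in ((92,233),(263,201))])
E
```

```text
dict_keys(['mtx', 'T'])
FL [0.5838 0.2287 0.105 ] [0.589  0.2304 0.105 ] (array([0.5854, 0.2315, 0.0997]), np.float64(0.0029814294773138537))
FR [0.5915 0.0074 0.105 ] [0.5982 0.0066 0.105 ] (array([0.5933, 0.0077, 0.0973]), np.float64(0.0005718937894924972))
BL [0.6931 0.2365 0.105 ] [0.6958 0.2347 0.105 ] (array([0.6941, 0.237 , 0.1014]), np.float64(0.0009281103295921628))
BR [0.7036 0.011  0.105 ] [0.7062 0.0099 0.105 ] (array([0.7047, 0.0108, 0.1017]), np.float64(0.0004952000624207954))
pad [0.6498 0.0622 0.079 ] [0.6533 0.0622 0.079 ] (array([0.651 , 0.0628, 0.0748]), np.float64(0.0007701646725254132))
tongueL [0.4698 0.1614 0.02  ] [0.4704 0.1626 0.012 ]
tongueR [0.4747 0.1072 0.02  ] [0.4753 0.108  0.012 ]
block top near [array([0.4881, 0.1567, 0.055 ]), array([0.49  , 0.1176, 0.055 ]), array([0.5025, 0.1566, 0.055 ]), array([0.5039, 0.1175, 0.055 ])]
block scene near [array([0.4907, 0.118 , 0.055 ]), array([0.493 , 0.1563, 0.055 ]), array([0.5059, 0.1152, 0.055 ]), array([0.5077, 0.1537, 0.055 ])]
win top [array([0.6854, 0.1019, 0.105 ]), array([0.6865, 0.0236, 0.105 ])]
win scene [array([0.613 , 0.0216, 0.105 ]), array([0.6113, 0.098 , 0.105 ])]
```

```bash
cat >> h.py <<'E'
from scipy.spatial.transform import Rotation as Ro
YAW=np.deg2rad(2.5); XH=np.array([np.cos(YAW),np.sin(YAW),0]); YH=np.array([-np.sin(YAW),np.cos(YAW),0])
def plan(tip,sgn=-1,tcp=None):
    """tool command fractions: tip target world, tool y = sgn*press x, tool x down"""
    s=read_state(); R=Ro.from_rotvec(s["orientation"]).as_matrix()
    x=np.array([0,0,-1.]); y=sgn*XH; G=np.c_[x,y,np.cross(x,y)]
    d=R.T@(np.array(tip)-.173*x-s["tcp_pos"]); w=Ro.from_matrix(R.T@G).as_rotvec()
    print("shift",np.round(d/.4,4),"turn",np.round(w/2/np.pi,4),"len",np.linalg.norm(d),np.degrees(np.linalg.norm(w)))
def st():
    s=read_state(); R=Ro.from_rotvec(s["orientation"]).as_matrix()
    print("t",round(s["time_s"],2),"tip",np.round(s["tcp_pos"]+.173*R[:,0],4),"F",np.round(s["force"],2),"T",np.round(s["torque"],2),"g",round(s["grip_width"],3)); print(np.round(R,3)); print("q",np.round(s["qpos"],2))
E
python3 - <<'E'
from h import *
st()
# standoff 35mm before the face; face contact offset half pad 11
for sg in (-1,1): plan(np.array([.4895,.1375,.16])-.045*XH,sg)
print(onz("top",298,222,.02), onz("top",150,183,.1),onz("top",170,232,.05))
E
```

```text
t 0.1 tip [ 0.1951 -0.487   0.2311] F [-0.23  1.21  0.53] T [0.   0.03 0.01] g 0.997
[[-0.     0.928  0.372]
 [ 0.001  0.372 -0.928]
 [-1.     0.    -0.001]]
q [-1.34  0.34  1.52 -0.    1.28 -0.15]
shift [ 0.1796  1.1576 -1.2135] turn [-4.463e-01 -0.000e+00 -3.000e-04] len 0.6746543706147216 160.6816865502581
shift [ 0.1796  1.1576 -1.2135] turn [ 0.0537 -0.0002  0.    ] len 0.6746543706147216 19.318478924963756
[0.52650992 0.00566571 0.02      ] [0.59745476 0.29334273 0.1       ] [0.50619122 0.26771966 0.05      ]
```

```bash
python3 - <<'E'
from h import *
plan([.40,-.18,.20],1)
E
```

```text
shift [ 0.0786  0.761  -0.5227] turn [ 0.0537 -0.0002  0.    ] len 0.3706226245428746 19.318478924963756
```

>>> arm_command:
  rows:
    - {"dx": 0.01,"dy": 0.09,"dz": -0.06,"wx": 0.005,"hand": 1}
    - {"dx": 0.02,"dy": 0.18,"dz": -0.12,"wx": 0.01,"hand": 1}
    - {"dx": 0.03,"dy": 0.27,"dz": -0.185,"wx": 0.02,"hand": 1}
    - {"dx": 0.04,"dy": 0.36,"dz": -0.25,"wx": 0.03,"hand": 1}
    - {"dx": 0.05,"dy": 0.45,"dz": -0.31,"wx": 0.035,"hand": 1}
    - {"dx": 0.06,"dy": 0.54,"dz": -0.37,"wx": 0.04,"hand": 1}
    - {"dx": 0.07,"dy": 0.63,"dz": -0.43,"wx": 0.045,"hand": 1}
    - {"dx": 0.079,"dy": 0.7,"dz": -0.48,"wx": 0.05,"hand": 1}
    - {"dx": 0.079,"dy": 0.761,"dz": -0.523,"wx": 0.0537,"hand": 1}
    - {"dx": 0.079,"dy": 0.761,"dz": -0.523,"wx": 0.0537,"hand": 1}
    - {"dx": 0.079,"dy": 0.761,"dz": -0.523,"wx": 0.0537,"hand": 1}
  newtons: 40

```text
validation failed for argument at $.ro...
```

```bash
python3 - <<'E'
from h import *
st()
plan(np.array([.4895,.1375,.16])-.045*XH,1)
E
```

```text
t 0.1 tip [ 0.1951 -0.487   0.2311] F [-0.23  1.21  0.53] T [0.   0.03 0.01] g 0.997
[[-0.     0.928  0.372]
 [ 0.001  0.372 -0.928]
 [-1.     0.    -0.001]]
q [-1.34  0.34  1.52 -0.    1.28 -0.15]
shift [ 0.1796  1.1576 -1.2135] turn [ 0.0537 -0.0002  0.    ] len 0.6746543706147216 19.318478924963756
```

>>> arm_command:
  rows:
    - {"dx": 0.01,"dy": 0.09,"dz": -0.06,"wx": 0.005,"wy": 0,"wz": 0,"hand": 1}
    - {"dx": 0.02,"dy": 0.18,"dz": -0.12,"wx": 0.01,"wy": 0,"wz": 0,"hand": 1}
    - {"dx": 0.03,"dy": 0.27,"dz": -0.185,"wx": 0.02,"wy": 0,"wz": 0,"hand": 1}
    - {"dx": 0.04,"dy": 0.36,"dz": -0.25,"wx": 0.03,"wy": 0,"wz": 0,"hand": 1}
    - {"dx": 0.05,"dy": 0.45,"dz": -0.31,"wx": 0.035,"wy": 0,"wz": 0,"hand": 1}
    - {"dx": 0.06,"dy": 0.54,"dz": -0.37,"wx": 0.04,"wy": 0,"wz": 0,"hand": 1}
    - {"dx": 0.07,"dy": 0.63,"dz": -0.43,"wx": 0.045,"wy": 0,"wz": 0,"hand": 1}
    - {"dx": 0.08,"dy": 0.7,"dz": -0.48,"wx": 0.05,"wy": 0,"wz": 0,"hand": 1}
    - {"dx": 0.08,"dy": 0.76,"dz": -0.52,"wx": 0.0537,"wy": 0,"wz": 0,"hand": 1}
    - {"dx": 0.08,"dy": 0.76,"dz": -0.52,"wx": 0.0537,"wy": 0,"wz": 0,"hand": 1}
    - {"dx": 0.08,"dy": 0.76,"dz": -0.52,"wx": 0.0537,"wy": 0,"wz": 0,"hand": 1}
  newtons: 40

```text
time_s: 1.2
tcp_pos: [0.4001, -0.1808, 0.3722]
orientation: [1.176, 1.232, -1.176]
force: [-0.2, -0.2, 0.5]
grip_width: 0.002
```

```bash
python3 - <<'E'
from h import *
st()
plan(np.array([.4895,.1375,.16])-.045*XH,1)
E
```

```text
t 1.2 tip [ 0.3999 -0.1806  0.1992] F [-0.18 -0.2   0.55] T [-0.06 -0.04  0.01] g 0.002
[[-0.001  0.999  0.046]
 [ 0.001  0.046 -0.999]
 [-1.    -0.001 -0.001]]
q [-0.6   0.22  1.8   0.    1.13  0.93]
shift [ 0.099   0.1471 -0.7848] turn [ 0.0003 -0.0002  0.0001] len 0.321835849950201 0.14889607278889347
```

>>> arm_command:
  rows:
    - {"dx": 0.02,"dy": 0.02,"dz": -0.1,"wx": 0,"wy": 0,"wz": 0,"hand": 1}
    - {"dx": 0.03,"dy": 0.04,"dz": -0.2,"wx": 0,"wy": 0,"wz": 0,"hand": 1}
    - {"dx": 0.04,"dy": 0.06,"dz": -0.3,"wx": 0,"wy": 0,"wz": 0,"hand": 1}
    - {"dx": 0.05,"dy": 0.08,"dz": -0.4,"wx": 0,"wy": 0,"wz": 0,"hand": 1}
    - {"dx": 0.06,"dy": 0.1,"dz": -0.5,"wx": 0,"wy": 0,"wz": 0,"hand": 1}
    - {"dx": 0.08,"dy": 0.12,"dz": -0.6,"wx": 0,"wy": 0,"wz": 0,"hand": 1}
    - {"dx": 0.09,"dy": 0.14,"dz": -0.7,"wx": 0,"wy": 0,"wz": 0,"hand": 1}
    - {"dx": 0.099,"dy": 0.147,"dz": -0.785,"wx": 0,"wy": 0,"wz": 0,"hand": 1}
    - {"dx": 0.099,"dy": 0.147,"dz": -0.785,"wx": 0,"wy": 0,"wz": 0,"hand": 1}
    - {"dx": 0.099,"dy": 0.147,"dz": -0.785,"wx": 0,"wy": 0,"wz": 0,"hand": 1}

```text
time_s: 2.2
tcp_pos: [0.4446, 0.135, 0.3328]
orientation: [1.175, 1.232, -1.176]
force: [-0.0, 0.3, -0.2]
grip_width: -0.005
```

```bash
python3 - <<'E'
from h import *
st()
snap("wrist","pics/w1.png"); snap("scene","pics/s1.png")
E
```

```text
t 2.2 tip [0.4443 0.1352 0.1598] F [-0.02  0.25 -0.22] T [ 0.01 -0.02 -0.04] g -0.005
[[-0.002  0.999  0.046]
 [ 0.001  0.046 -0.999]
 [-1.    -0.002 -0.001]]
q [0.13 0.31 1.79 0.   1.04 1.65]
```

View pics/w1.png

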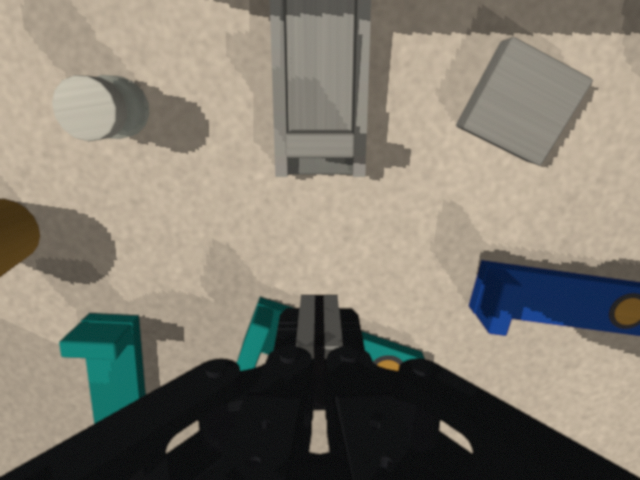

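View pics/s1.png

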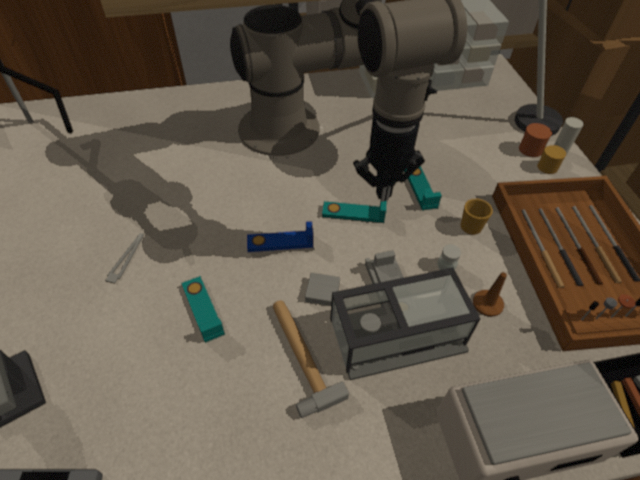

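```bash
cat >> h.py <<'E'
def wray(u,v,s=None):
    c=imaging.camera_info("wrist"); K,H=c["mtx"],c["hand_eye"]; s=s or read_state(); R=Ro.from_rotvec(s["orientation"]).as_matrix()
    d=H[:3,:3]@np.array([(u-K[0,2])/K[0,0],-(v-K[1,2])/K[1,1],-1.]); o=H[:3,3]
    return o,d,s["tcp_pos"]+R@o,R@d
def wz(u,v,z):
    _,_,o,d=wray(u,v); return o+d*(z-o[2])/d[2]
E
python3 - <<'E'
from h import *
np.set_printoptions(precision=4,suppress=True)
for p in ((286,157),(354,157)): print("block",wz(*p,.055))
for p in ((275,176),(368,176)): print("tongue end",wz(*p,.012))
for p in ((268,40),(378,40)): print("x",wz(*p,.012))
print("rails",[wz(*p,.02) for p in ((272,10),(276,160),(370,10),(366,160))])
print("bars",[wz(*p,.026) for p in ((286,20),(287,120),(355,20),(353,120))])
print("teal",[wz(*p,.0) for p in ((262,298),(425,355))],[onz("top",*p,.043) for p in ((215,298),(212,316))])
for p in ((302,295),(336,295),(277,310),(362,310),(272,352),(365,352),(240,368),(420,368),(205,365),(435,365),(120,415),(520,410)):
    o,d,_,_=wray(*p); q=o+d*(-o[1])/d[1]; print(p,"tool x,z at y=0",q[[0,2]])
E
```

```text
block [0.4889 0.1547 0.055 ]
block [0.4906 0.1155 0.055 ]
tongue end [0.4698 0.1651 0.012 ]
tongue end [0.4726 0.1013 0.012 ]
x [0.5551 0.1705 0.012 ]
x [0.5581 0.1018 0.012 ]
rails [array([0.5707, 0.1673, 0.02  ]), array([0.4819, 0.1638, 0.02  ]), array([0.5733, 0.109 , 0.02  ]), array([0.4845, 0.1045, 0.02  ])]
bars [array([0.5648, 0.1584, 0.026 ]), array([0.508 , 0.1566, 0.026 ]), array([0.5665, 0.1179, 0.026 ]), array([0.5098, 0.1152, 0.026 ])]
teal [array([0.3709, 0.1753, 0.    ]), array([0.3252, 0.0415, 0.    ])] [array([0.37  , 0.1775, 0.043 ]), array([0.3338, 0.1836, 0.043 ])]
(302, 295) tool x,z at y=0 [ 0.1909 -0.0062]
(336, 295) tool x,z at y=0 [0.1909 0.0079]
(277, 310) tool x,z at y=0 [ 0.1779 -0.0153]
(362, 310) tool x,z at y=0 [0.1779 0.0174]
(272, 352) tool x,z at y=0 [ 0.1494 -0.0142]
(365, 352) tool x,z at y=0 [0.1494 0.0156]
(240, 368) tool x,z at y=0 [ 0.1409 -0.023 ]
(420, 368) tool x,z at y=0 [0.1409 0.0314]
(205, 365) tool x,z at y=0 [ 0.1424 -0.034 ]
(435, 365) tool x,z at y=0 [0.1424 0.0363]
(120, 415) tool x,z at y=0 [ 0.1209 -0.0504]
(520, 410) tool x,z at y=0 [0.1228 0.0534]
```

```bash
python3 - <<'E'
from h import *
np.set_printoptions(precision=4,suppress=True)
a=cv2.imread("pics/s1.png")[130:230,340:440]
a=cv2.convertScaleAbs(cv2.resize(a,None,fx=6,fy=6,interpolation=cv2.INTER_CUBIC),alpha=1.8,beta=20)
# draw tool-axis heights: project points of tool plane y=0
s=read_state();R=Ro.from_rotvec(s["orientation"]).as_matrix();c=imaging.camera_info("scene")
def pr(p):
    q=c["T"][:3,:3].T@(s["tcp_pos"]+R@p-c["T"][:3,3]); K=c["mtx"]
    return ((K[0,0]*q[0]/-q[2]+K[0,2]-340+.5)*6,(K[1,1]*-q[1]/-q[2]+K[1,2]-130+.5)*6)
for x,col in ((.173,(0,0,255)),(.142,(0,255,0)),(.125,(255,0,255)),(.1007,(255,255,0))):
    for z in (-.05,-.038,-.015,.015,.038,.05):
        cv2.circle(a,tuple(int(v) for v in pr(np.array([x,0,z]))),3,col,-1)
cv2.imwrite("pics/s1c.png",a)
b=cv2.imread("pics/w1.png")[280:480,60:580]; b=cv2.convertScaleAbs(cv2.resize(b,None,fx=1.5,fy=1.5),alpha=2.2,beta=30); cv2.imwrite("pics/w1c.png",b)
E
```

```text
(no output)
```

View pics/s1c.png

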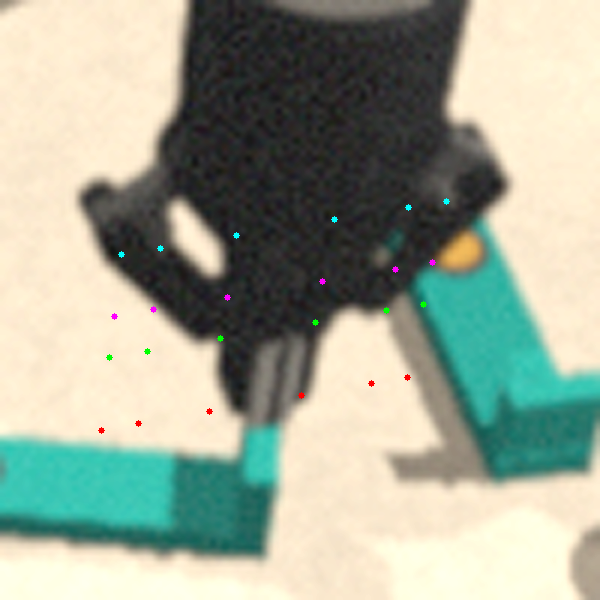

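View pics/w1c.png

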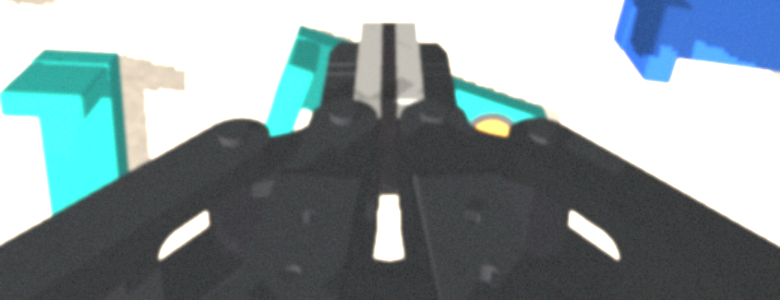

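>>> arm_command:
  rows:
    - {"dx": 0.09,"dy": 0,"dz": 0,"wx": 0,"wy": 0,"wz": 0,"hand": 1}
    - {"dx": 0.18,"dy": 0,"dz": 0,"wx": 0,"wy": 0,"wz": 0,"hand": 1}
    - {"dx": 0.26,"dy": 0,"dz": 0,"wx": 0,"wy": 0,"wz": 0,"hand": 1}
    - {"dx": 0.315,"dy": 0,"dz": 0,"wx": 0,"wy": 0,"wz": 0,"hand": 1}
    - {"dx": 0.315,"dy": 0.02,"dz": 0,"wx": 0,"wy": 0,"wz": 0,"hand": 1}
    - {"dx": 0.315,"dy": 0.04,"dz": 0,"wx": 0,"wy": 0,"wz": 0,"hand": 1}
    - {"dx": 0.315,"dy": 0.06,"dz": 0,"wx": 0,"wy": 0,"wz": 0,"hand": 1}
    - {"dx": 0.315,"dy": 0.07,"dz": 0,"wx": 0,"wy": 0,"wz": 0,"hand": 1}
    - {"dx": 0.315,"dy": 0.07,"dz": 0,"wx": 0,"wy": 0,"wz": 0,"hand": 1}

```text
time_s: 3.2
tcp_pos: [0.4735, 0.1355, 0.208]
orientation: [1.178, 1.229, -1.175]
force: [-0.5, -0.6, 0.2]
grip_width: -0.002
```

```bash
python3 - <<'E'
from h import *
st()
snap("wrist","pics/w2.png")
E
```

```text
t 3.2 tip [0.4738 0.1357 0.035 ] F [-0.5  -0.62  0.17] T [-0.02  0.05 -0.01] g -0.002
[[ 0.001  0.999  0.044]
 [ 0.001  0.044 -0.999]
 [-1.     0.001 -0.001]]
q [0.12 0.54 1.85 0.   0.75 1.65]
```

View pics/w2.png

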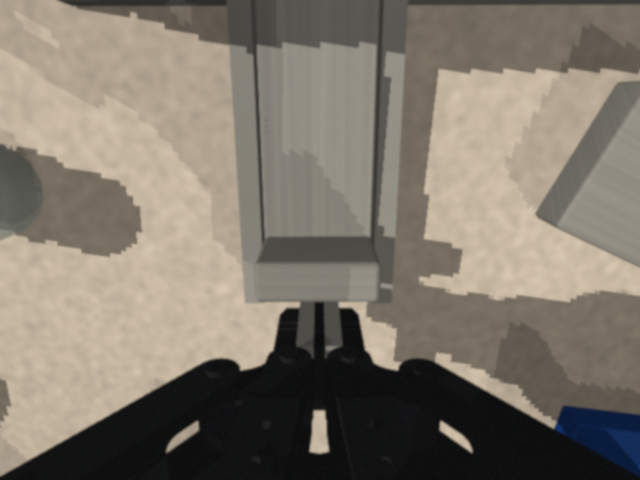

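The fingers are behind the end block, centred on it: tips at (320,302), block from 258 to 378. Pushing now.

>>> arm_command:
  rows:
    - {"dx": 0,"dy": 0.01,"dz": 0,"wx": 0,"wy": 0,"wz": 0,"hand": 1}
    - {"dx": 0,"dy": 0.02,"dz": 0,"wx": 0,"wy": 0,"wz": 0,"hand": 1}
    - {"dx": 0,"dy": 0.03,"dz": 0,"wx": 0,"wy": 0,"wz": 0,"hand": 1}
    - {"dx": 0,"dy": 0.04,"dz": 0,"wx": 0,"wy": 0,"wz": 0,"hand": 1}
    - {"dx": 0,"dy": 0.05,"dz": 0,"wx": 0,"wy": 0,"wz": 0,"hand": 1}
    - {"dx": 0,"dy": 0.06,"dz": 0,"wx": 0,"wy": 0,"wz": 0,"hand": 1}
    - {"dx": 0,"dy": 0.07,"dz": 0,"wx": 0,"wy": 0,"wz": 0,"hand": 1}
    - {"dx": 0,"dy": 0.08,"dz": 0,"wx": 0,"wy": 0,"wz": 0,"hand": 1}
    - {"dx": 0,"dy": 0.09,"dz": 0,"wx": 0,"wy": 0,"wz": 0,"hand": 1}
    - {"dx": 0,"dy": 0.1,"dz": 0,"wx": 0,"wy": 0,"wz": 0,"hand": 1}

```text
time_s: 4.25
tcp_pos: [0.512, 0.1374, 0.2076]
orientation: [1.175, 1.233, -1.179]
force: [-6.7, -0.2, 5.2]
grip_width: -0.0
```

>>> arm_command:
  rows:
    - {"dx": 0,"dy": 0.005,"dz": 0,"wx": 0,"wy": 0,"wz": 0,"hand": 1}
    - {"dx": 0,"dy": 0.01,"dz": 0,"wx": 0,"wy": 0,"wz": 0,"hand": 1}

```text
time_s: 4.45
tcp_pos: [0.5152, 0.1377, 0.2074]
orientation: [1.173, 1.235, -1.181]
force: [-5.9, -0.6, 4.5]
grip_width: 0.0
```

>>> arm_command:
  rows:
    - {"dx": 0,"dy": 0.005,"dz": 0,"wx": 0,"wy": 0,"wz": 0,"hand": 1}
    - {"dx": 0,"dy": 0.01,"dz": 0,"wx": 0,"wy": 0,"wz": 0,"hand": 1}

```text
time_s: 4.65
tcp_pos: [0.5184, 0.1379, 0.2072]
orientation: [1.171, 1.238, -1.183]
force: [-5.6, 0.1, 4.2]
grip_width: 0.004
```

>>> arm_command:
  rows:
    - {"dx": 0,"dy": 0.005,"dz": 0,"wx": 0,"wy": 0,"wz": 0,"hand": 1}
    - {"dx": 0,"dy": 0.01,"dz": 0,"wx": 0,"wy": 0,"wz": 0,"hand": 1}

```text
time_s: 4.85
tcp_pos: [0.5215, 0.1382, 0.2071]
orientation: [1.169, 1.24, -1.186]
force: [-6.7, 0.3, 4.1]
grip_width: -0.002
```

>>> arm_command:
  rows:
    - {"dx": 0,"dy": 0.005,"dz": 0,"wx": 0,"wy": 0,"wz": 0,"hand": 1}
    - {"dx": 0,"dy": 0.008,"dz": 0,"wx": 0,"wy": 0,"wz": 0,"hand": 1}

```text
time_s: 5.05
tcp_pos: [0.5237, 0.1384, 0.2069]
orientation: [1.167, 1.243, -1.188]
force: [-10.7, -1.4, 8.9]
grip_width: -0.003
```

>>> arm_command:
  rows:
    - {"dx": 0,"dy": 0.005,"dz": 0,"wx": 0,"wy": 0,"wz": 0,"hand": 1}
    - {"dx": 0,"dy": 0.008,"dz": 0,"wx": 0,"wy": 0,"wz": 0,"hand": 1}

```text
time_s: 5.25
tcp_pos: [0.5249, 0.1386, 0.2067]
orientation: [1.163, 1.248, -1.194]
force: [-15.3, -1.6, 13.5]
grip_width: 0.003
```

```bash
python3 - <<'E'
from h import *
st()
E
```

```text
t 5.25 tip [0.5206 0.1383 0.0337] F [-15.29  -1.56  13.51] T [-0.24  2.2  -0.03] g 0.003
[[-0.025  0.999  0.046]
 [-0.001  0.046 -0.999]
 [-1.    -0.025  0.   ]]
q [0.12 0.61 1.7  0.   0.86 1.64]
```

Force has climbed from 6 N sliding to 15 N with the tip no longer advancing, so the shuttle is at the stop. Backing off and checking.

```bash
python3 - <<'E'
from h import *
plan(np.array([.5206,.1383,.036])-.05*XH,1)
E
```

```text
shift [-2.40e-03 -1.36e-01 -1.00e-04] turn [0.0004 0.0001 0.004 ] len 0.054404802845509734 1.4480580538852998
```

>>> arm_command:
  rows:
    - {"dx": 0,"dy": -0.02,"dz": 0,"wx": 0,"wy": 0,"wz": 0,"hand": 1}
    - {"dx": 0,"dy": -0.05,"dz": 0,"wx": 0,"wy": 0,"wz": 0.001,"hand": 1}
    - {"dx": -0.002,"dy": -0.1,"dz": 0,"wx": 0,"wy": 0,"wz": 0.003,"hand": 1}
    - {"dx": -0.002,"dy": -0.136,"dz": 0,"wx": 0,"wy": 0,"wz": 0.004,"hand": 1}
    - {"dx": -0.1,"dy": -0.136,"dz": 0,"wx": 0,"wy": 0,"wz": 0.004,"hand": 1}
    - {"dx": -0.2,"dy": -0.136,"dz": 0,"wx": 0,"wy": 0,"wz": 0.004,"hand": 1}
    - {"dx": -0.3,"dy": -0.136,"dz": 0,"wx": 0,"wy": 0,"wz": 0.004,"hand": 1}
    - {"dx": -0.36,"dy": -0.136,"dz": 0,"wx": 0,"wy": 0,"wz": 0.004,"hand": 1}
    - {"dx": -0.36,"dy": -0.136,"dz": 0,"wx": 0,"wy": 0,"wz": 0.004,"hand": 1}

```text
time_s: 6.15
tcp_pos: [0.4751, 0.1365, 0.3557]
orientation: [1.18, 1.225, -1.169]
force: [0.4, 0.4, -0.1]
grip_width: -0.001
```

```bash
python3 - <<'E'
from h import *
st()
snap("wrist","pics/w3.png")
E
```

```text
t 6.15 tip [0.4766 0.1366 0.1827] F [ 0.37  0.38 -0.1 ] T [-0.05  0.01 -0.01] g -0.001
[[ 0.009  0.999  0.046]
 [ 0.001  0.046 -0.999]
 [-1.     0.009 -0.   ]]
q [ 0.12  0.33  1.69 -0.    1.12  1.65]
```

View pics/w3.png

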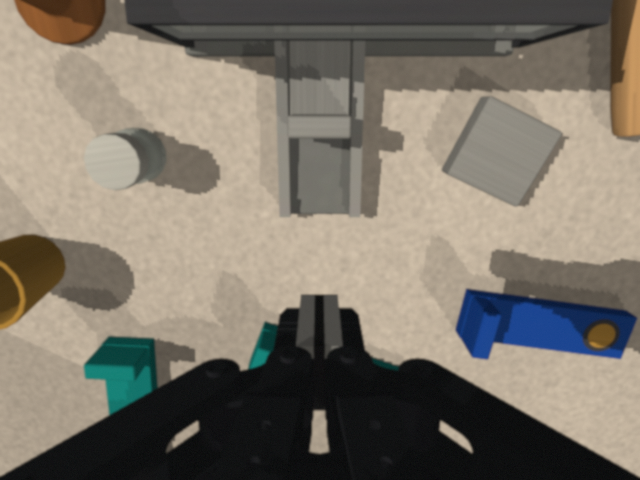

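```bash
python3 - <<'E'
from h import *
np.set_printoptions(precision=4,suppress=True)
a=wz(288,137,.055);b=wz(350,137,.055);c=wz(280,215,.012);d=wz(361,215,.012)
print(a,b,c,d,((a+b)/2-(c+d)/2)@XH, "yaw",np.degrees(np.arctan2(-(a-b)[0],(a-b)[1])))
print("guard front edge",[wz(u,v,.105) for u,v in((130,22),(607,22))])
g=wz(200,22,.105),wz(550,22,.105)
# measurement pose for profile: tip in front of scene camera
plan([.62,-.10,.30],1)
E
cat > /dev/null
```

```text
[0.5298 0.1572 0.055 ] [0.5315 0.1191 0.055 ] [0.4682 0.1648 0.012 ] [0.471  0.1037 0.012 ] 0.0611440042651941 yaw 2.6179793482846563
guard front edge [array([0.5829, 0.2284, 0.105 ]), array([0.593 , 0.0071, 0.105 ])]
shift [-0.2974  0.3376  0.6071] turn [ 0.0004  0.     -0.0007] len 0.3022326713028211 0.2953881637538199
```

The outer face is 61 mm in front of the tongue end, against 60 mm expected, so the shuttle is home. Before entering the window I'll measure the closed finger linkage's width in free air near the scene camera.

>>> arm_command:
  rows:
    - {"dx": -0.05,"dy": 0.05,"dz": 0.09,"wx": 0,"wy": 0,"wz": 0,"hand": 1}
    - {"dx": -0.1,"dy": 0.1,"dz": 0.18,"wx": 0,"wy": 0,"wz": 0,"hand": 1}
    - {"dx": -0.15,"dy": 0.15,"dz": 0.27,"wx": 0,"wy": 0,"wz": 0,"hand": 1}
    - {"dx": -0.2,"dy": 0.2,"dz": 0.36,"wx": 0,"wy": 0,"wz": 0,"hand": 1}
    - {"dx": -0.25,"dy": 0.25,"dz": 0.45,"wx": 0,"wy": 0,"wz": 0,"hand": 1}
    - {"dx": -0.297,"dy": 0.3,"dz": 0.54,"wx": 0,"wy": 0,"wz": 0,"hand": 1}
    - {"dx": -0.297,"dy": 0.338,"dz": 0.607,"wx": 0,"wy": 0,"wz": 0,"hand": 1}
    - {"dx": -0.297,"dy": 0.338,"dz": 0.607,"wx": 0,"wy": 0,"wz": 0,"hand": 1}
    - {"dx": -0.297,"dy": 0.338,"dz": 0.607,"wx": 0,"wy": 0,"wz": 0,"hand": 1}

```text
time_s: 7.1
tcp_pos: [0.6204, -0.1005, 0.4702]
orientation: [1.178, 1.231, -1.175]
force: [-0.5, -0.2, 0.4]
grip_width: 0.005
```

```bash
python3 - <<'E'
from h import *
st()
im=snap("scene","pics/s4.png"); snap("top","pics/t4.png")
E
```

```text
t 7.1 tip [ 0.6206 -0.1002  0.2972] F [-0.5  -0.15  0.4 ] T [0.03 0.01 0.01] g 0.005
[[ 0.001  0.999  0.045]
 [ 0.002  0.045 -0.999]
 [-1.     0.001 -0.002]]
q [-0.28  0.51  1.09  0.    1.55  1.24]
```

View pics/s4.png

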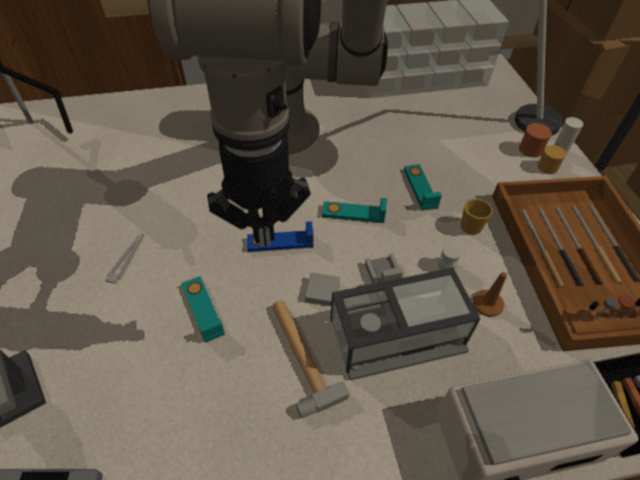

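```bash
cat >> h.py <<'E'
def overlay(png,out,u0,v0,w,h,f,y,xs,zs):
    a=cv2.imread(png)[v0:v0+h,u0:u0+w]; a=cv2.convertScaleAbs(cv2.resize(a,None,fx=f,fy=f,interpolation=cv2.INTER_CUBIC),alpha=1.8,beta=20)
    s=read_state();R=Ro.from_rotvec(s["orientation"]).as_matrix();c=imaging.camera_info("scene");K=c["mtx"]
    for i,x in enumerate(xs):
        for z in zs:
            q=c["T"][:3,:3].T@(s["tcp_pos"]+R@np.array([x,y,z])-c["T"][:3,3])
            p=((K[0,0]*q[0]/-q[2]+K[0,2]-u0+.5)*f,(K[1,1]*q[1]/q[2]+K[1,2]-v0+.5)*f)
            cv2.circle(a,(int(p[0]),int(p[1])),2,[(0,0,255),(0,255,0),(255,0,255),(255,255,0)][i],-1)
    cv2.imwrite(out,a)
E
python3 - <<'E'
from h import *
overlay("pics/s4.png","pics/s4c.png",200,160,120,95,6,.011,(.173,.130,.125,.1007),np.arange(-.05,.051,.01))
E
```

```text
(no output)
```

View pics/s4c.png

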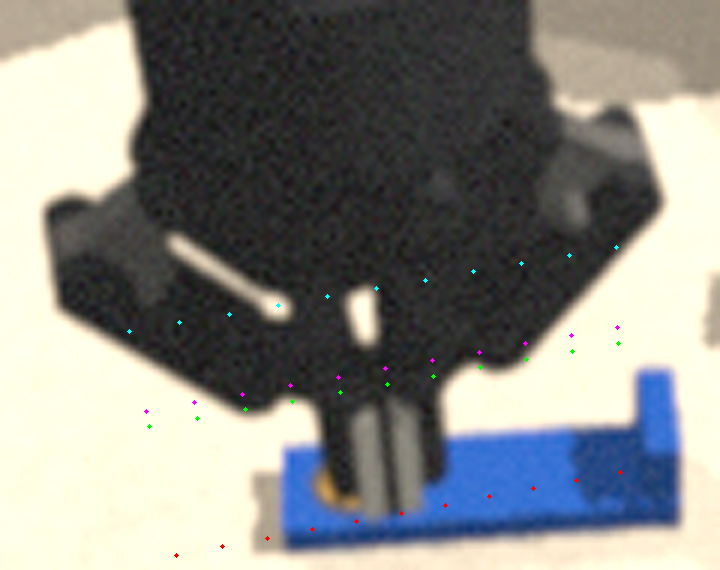

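The closed linkage is about 35–37 mm half-width at the level where it would cross the plate, against 38/40 mm for the window. I'll turn 90° to get its thickness, for choosing the best turn angle.

>>> arm_command:
  rows:
    - {"dx": 0,"dy": 0,"dz": 0,"wx": -0.023,"wy": 0,"wz": 0,"hand": 1}
    - {"dx": 0,"dy": 0,"dz": 0,"wx": -0.046,"wy": 0,"wz": 0,"hand": 1}
    - {"dx": 0,"dy": 0,"dz": 0,"wx": -0.069,"wy": 0,"wz": 0,"hand": 1}
    - {"dx": 0,"dy": 0,"dz": 0,"wx": -0.092,"wy": 0,"wz": 0,"hand": 1}
    - {"dx": 0,"dy": 0,"dz": 0,"wx": -0.115,"wy": 0,"wz": 0,"hand": 1}
    - {"dx": 0,"dy": 0,"dz": 0,"wx": -0.138,"wy": 0,"wz": 0,"hand": 1}
    - {"dx": 0,"dy": 0,"dz": 0,"wx": -0.161,"wy": 0,"wz": 0,"hand": 1}
    - {"dx": 0,"dy": 0,"dz": 0,"wx": -0.184,"wy": 0,"wz": 0,"hand": 1}
    - {"dx": 0,"dy": 0,"dz": 0,"wx": -0.207,"wy": 0,"wz": 0,"hand": 1}
    - {"dx": 0,"dy": 0,"dz": 0,"wx": -0.23,"wy": 0,"wz": 0,"hand": 1}
    - {"dx": 0,"dy": 0,"dz": 0,"wx": -0.25,"wy": 0,"wz": 0,"hand": 1}
    - {"dx": 0,"dy": 0,"dz": 0,"wx": -0.25,"wy": 0,"wz": 0,"hand": 1}
    - {"dx": 0,"dy": 0,"dz": 0,"wx": -0.25,"wy": 0,"wz": 0,"hand": 1}

```text
time_s: 8.5
tcp_pos: [0.6198, -0.0982, 0.4715]
orientation: [-0.034, 1.568, 0.036]
force: [-0.3, 0.6, 0.1]
grip_width: 0.003
```

```bash
python3 - <<'E'
from h import *
st()
snap("scene","pics/s5.png")
a=cv2.imread("pics/s5.png")[150:260,200:320]; cv2.imwrite("pics/s5c.png",cv2.convertScaleAbs(cv2.resize(a,None,fx=6,fy=6,interpolation=cv2.INTER_CUBIC)[:600],alpha=2,beta=20))
E
```

```text
t 8.5 tip [ 0.6201 -0.098   0.2985] F [-0.33  0.62  0.09] T [-0.08 -0.02 -0.06] g 0.003
[[ 0.002 -0.045  0.999]
 [ 0.001  0.999  0.045]
 [-1.     0.001  0.002]]
q [-0.28  0.5   1.09  0.    1.55 -0.32]
```

View pics/s5c.png

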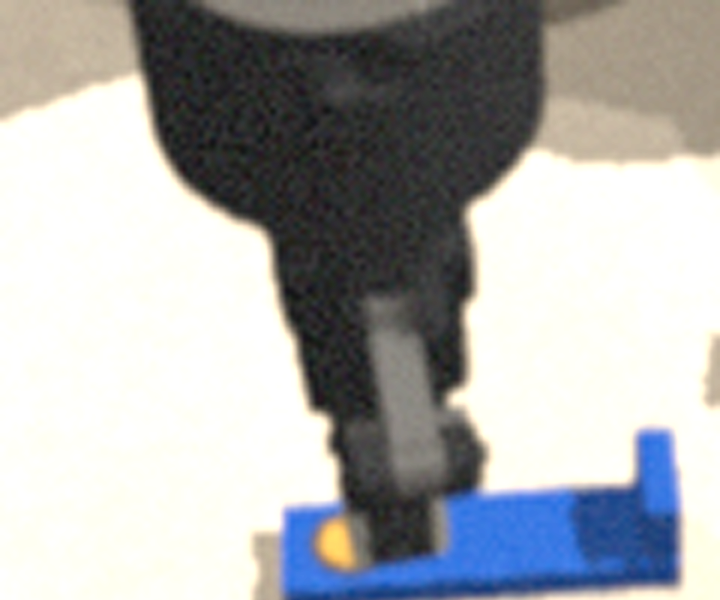

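Jaw axis along press x (the current orientation) gives about 4–6 mm clearance in x and over 20 mm in y. Now I'll hover over the window and measure it.

```bash
cat >> h.py <<'E'
def plan2(tip):
    s=read_state(); R=Ro.from_rotvec(s["orientation"]).as_matrix()
    x=np.array([0,0,-1.]); y=YH; G=np.c_[x,y,np.cross(x,y)]
    d=R.T@(np.array(tip)-.173*x-s["tcp_pos"]); w=Ro.from_matrix(R.T@G).as_rotvec()
    print("shift",np.round(d/.4,4),"turn",np.round(w/2/np.pi,4),"len",np.linalg.norm(d))
E
python3 - <<'E'
from h import *
plan2([.649,.03,.20])
E
```

```text
shift [0.2467 0.3173 0.0867] turn [ 0.0002  0.0003 -0.0002] len 0.16446344602891824
```

>>> arm_command:
  rows:
    - {"dx": 0.06,"dy": 0.08,"dz": 0.02,"wx": 0,"wy": 0,"wz": 0,"hand": 1}
    - {"dx": 0.12,"dy": 0.16,"dz": 0.04,"wx": 0,"wy": 0,"wz": 0,"hand": 1}
    - {"dx": 0.18,"dy": 0.24,"dz": 0.065,"wx": 0,"wy": 0,"wz": 0,"hand": 1}
    - {"dx": 0.247,"dy": 0.317,"dz": 0.087,"wx": 0,"wy": 0,"wz": 0,"hand": 1}
    - {"dx": 0.247,"dy": 0.317,"dz": 0.087,"wx": 0,"wy": 0,"wz": 0,"hand": 1}
    - {"dx": 0.247,"dy": 0.317,"dz": 0.087,"wx": 0,"wy": 0,"wz": 0,"hand": 1}

```text
time_s: 9.15
tcp_pos: [0.6491, 0.0307, 0.3723]
orientation: [-0.035, 1.57, 0.036]
force: [0.8, -1.1, 0.7]
grip_width: 0.005
```

```bash
python3 - <<'E'
from h import *
st()
snap("wrist","pics/w6.png")
E
```

```text
t 9.15 tip [0.6492 0.0309 0.1993] F [ 0.77 -1.12  0.72] T [ 0.03 -0.01  0.01] g 0.005
[[ 0.001 -0.045  0.999]
 [ 0.001  0.999  0.045]
 [-1.     0.001  0.001]]
q [-0.07  0.6   1.19  0.    1.35 -0.12]
```

View pics/w6.png

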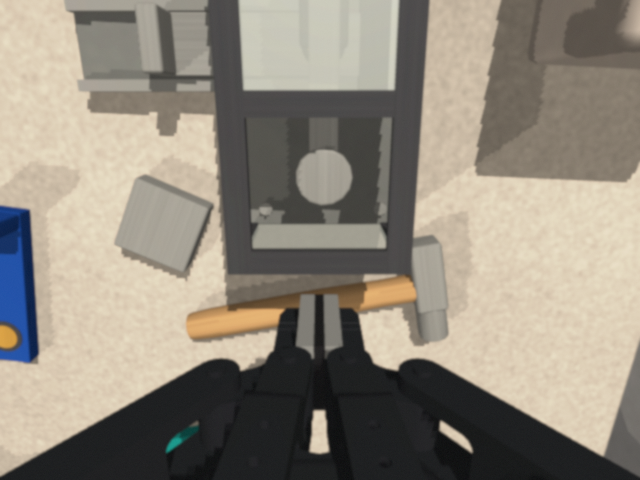

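The window spans about (245–393, 117–249) and the pad is at (324,178). Enlarging for the edges.

```bash
python3 - <<'E'
from h import *
np.set_printoptions(precision=4,suppress=True)
a=cv2.imread("pics/w6.png")[85:285,210:430]; cv2.imwrite("pics/w6c.png",cv2.convertScaleAbs(cv2.resize(a,None,fx=3,fy=3,interpolation=cv2.INTER_CUBIC),alpha=2.2,beta=10))
g=cv2.cvtColor(cv2.imread("pics/w6.png"),cv2.COLOR_BGR2GRAY).astype(int)
for r in (140,200,240): print(r,g[r,215:260],g[r,378:425])
E
```

```text
140 [136 123 110  92  78  75  74  75  75  74  74  74  73  74  75  73  73  75
  75  74  75  76  75  74  74  72  74  74  72  70  61  57  71  81  84  84
  85  85  84  84  84  85  85  84  85] [ 66  72  85 105 116 119 120 120 121 121 120 114 100  78  65  68  73  73
  74  75  74  75  75  73  74  75  74  74  73  74  75  75  75  74  74  74
  72  72  73  75  86 116 154 176 185 187 189]
200 [195 198 197 187 156 122 102  88  77  74  75  77  76  76  77  75  76  78
  76  75  74  75  75  76  76  76  75  73  73  74  74  73  70  62  57  69
  79  83  83  83  83  83  83  83  83] [115 117 119 120 119 120 120 120 116 101  80  67  67  73  75  75  76  76
  75  75  76  76  77  75  73  75  74  75  75  74  74  74  74  74  73  75
  91 126 165 185 192 195 198 201 204 207 210]
240 [195 202 208 209 202 183 158 139 131 119 101  82  75  75  76  76  76  76
  77  77  76  76  76  75  75  75  75  76  74  75  74  73  74  73  70  67
  79 112 139 153 158 159 160 160 159] [166 173 178 177 177 174 163 136 100  72  69  73  75  76  75  77  75  76
  76  76  76  76  75  75  75  74  74  73  73  73  72  74  74  77  87 102
 113 115 116 116 115 116 116 117 117 118 118]
```

View pics/w6c.png

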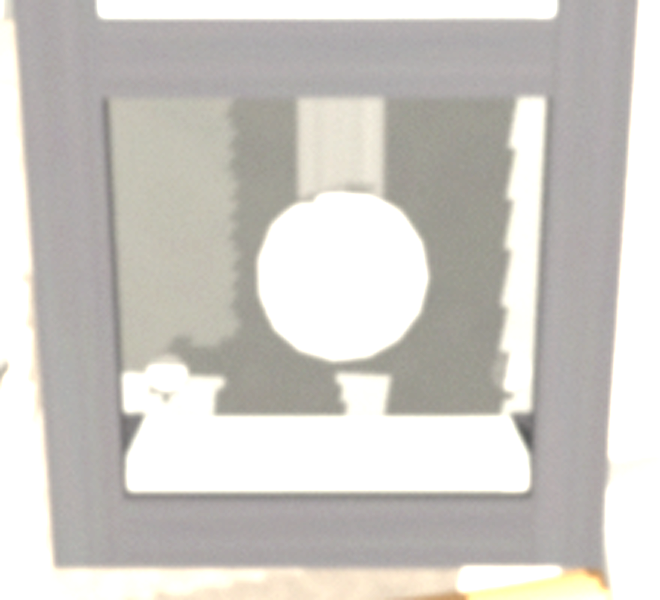

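```bash
python3 - <<'E'
from h import *
np.set_printoptions(precision=4,suppress=True)
e=[]
for r,l,rr in((140,244.5,392.8),(200,247.5,389.8),(240,249.7,387.5)):
    a,b=wz(l,r,.105),wz(rr,r,.105); print(r,a,b,"w",np.linalg.norm(a-b),"mid",(a+b)/2); e.append((a+b)/2)
t,bm=wz(319,116.5,.105),wz(319,250,.105); print("y edges",t,bm,np.linalg.norm(t-bm))
print("window yaw",np.degrees(np.arctan2(-(e[0]-e[2])[0],(e[0]-e[2])[1])))
print("pad",wz(324,177.5,.079), "sets", [wz(*p,.079) for p in ((296,178),(352,178))])
print("guard outer",wz(229,274,.105),wz(412,274,.105))
E
```

```text
140 [0.6067 0.0834 0.105 ] [0.6879 0.0869 0.105 ] w 0.08123515332252348 mid [0.6473 0.0851 0.105 ]
200 [0.6081 0.0498 0.105 ] [0.6894 0.0533 0.105 ] w 0.08134893683999181 mid [0.6488 0.0515 0.105 ]
240 [0.6092 0.0257 0.105 ] [0.6903 0.0292 0.105 ] w 0.08113603403147622 mid [0.6498 0.0274 0.105 ]
y edges [0.6469 0.0975 0.105 ] [0.6503 0.0212 0.105 ] 0.07640507016086413
window yaw 2.4573119808800787
pad [0.6518 0.06   0.079 ] sets [array([0.6343, 0.0589, 0.079 ]), array([0.6692, 0.0604, 0.079 ])]
guard outer [0.5966 0.0035 0.105 ] [0.7071 0.0082 0.105 ]
```

Window centre is (0.6486, 0.0593) and pad is (0.652, 0.060). Target tip is (0.649, 0.060), checking force on the way down.

```bash
python3 - <<'E'
from h import *
plan2([.649,.060,.13])
E
```

```text
shift [0.1761 0.0754 0.0024] turn [ 0.0001  0.0004 -0.0001] len 0.07663322126254389
```

>>> arm_command:
  rows:
    - {"dx": 0,"dy": 0.04,"dz": 0,"wx": 0,"wy": 0,"wz": 0,"hand": 1}
    - {"dx": 0.05,"dy": 0.075,"dz": 0.002,"wx": 0,"wy": 0,"wz": 0,"hand": 1}
    - {"dx": 0.1,"dy": 0.075,"dz": 0.002,"wx": 0,"wy": 0,"wz": 0,"hand": 1}
    - {"dx": 0.15,"dy": 0.075,"dz": 0.002,"wx": 0,"wy": 0,"wz": 0,"hand": 1}
    - {"dx": 0.176,"dy": 0.075,"dz": 0.002,"wx": 0,"wy": 0,"wz": 0,"hand": 1}
    - {"dx": 0.176,"dy": 0.075,"dz": 0.002,"wx": 0,"wy": 0,"wz": 0,"hand": 1}
    - {"dx": 0.176,"dy": 0.075,"dz": 0.002,"wx": 0,"wy": 0,"wz": 0,"hand": 1}

```text
time_s: 9.9
tcp_pos: [0.6492, 0.0597, 0.3043]
orientation: [-0.033, 1.566, 0.035]
force: [0.0, 0.3, 0.7]
grip_width: -0.0
```

```bash
python3 - <<'E'
from h import *
st(); plan2([.649,.060,.087])
snap("wrist","pics/w7.png"); snap("scene","pics/s7.png")
b=cv2.imread("pics/s7.png")[200:385,310:490]; cv2.imwrite("pics/s7c.png",cv2.convertScaleAbs(cv2.resize(b,None,fx=3.2,fy=3.2,interpolation=cv2.INTER_CUBIC),alpha=1.8,beta=10))
E
```

```text
t 9.9 tip [0.6499 0.0598 0.1313] F [0.02 0.32 0.73] T [0.01 0.02 0.01] g -0.0
[[ 0.004 -0.043  0.999]
 [ 0.001  0.999  0.043]
 [-1.     0.001  0.005]]
q [-0.03  0.66  1.28  0.    1.2  -0.07]
shift [ 0.1107  0.0008 -0.0009] turn [-0.0001  0.0007 -0.0001] len 0.044265444161413474
```

View pics/w7.png

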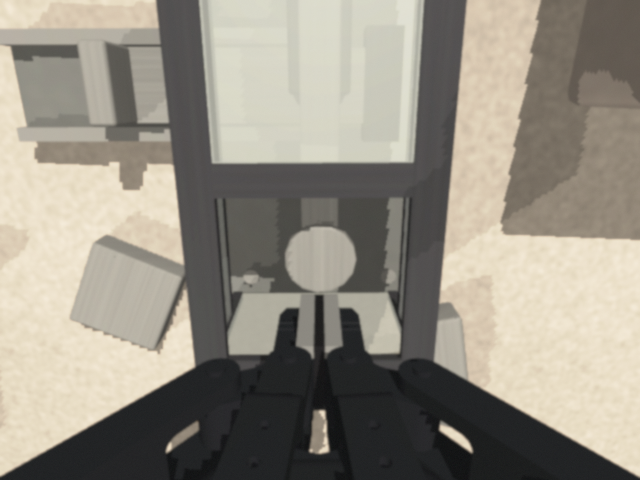

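View pics/s7c.png

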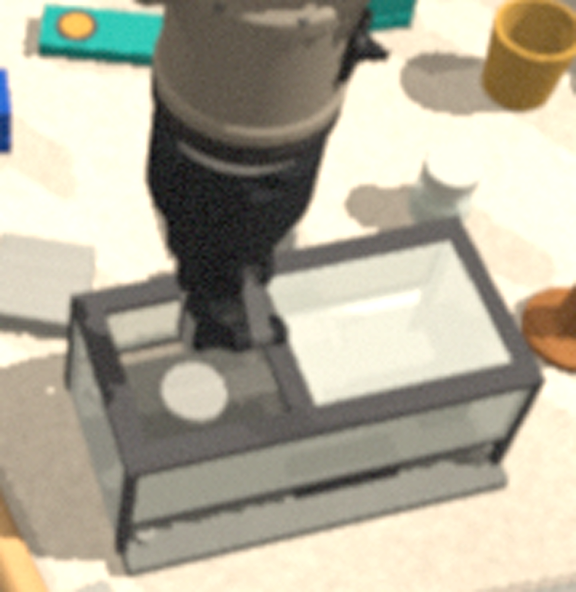

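```bash
python3 - <<'E'
from h import *
np.set_printoptions(precision=4,suppress=True)
g=cv2.cvtColor(cv2.imread("pics/w7.png"),cv2.COLOR_BGR2GRAY).astype(int)
for r in (215,260,310): print(r,g[r,205:245],g[r,385:425])
for r,l,rr in((215,217,410.5),(260,219.5,407.8)):
    a,b=wz(l,r,.105),wz(rr,r,.105); print(a,b,np.linalg.norm(a-b),(a+b)/2)
a=cv2.imread("pics/w7.png")[185:365,195:435]; cv2.imwrite("pics/w7c.png",cv2.convertScaleAbs(cv2.resize(a,None,fx=3,fy=3,interpolation=cv2.INTER_CUBIC),alpha=2.,beta=10))
E
```

```text
215 [ 81  80  79  77  78  79  81  80  80  74  62  52  58  81  97 102 103  97
  80  58  52  66  84  90  92  93  92  93  92  93  91  91  91  92  91  91
  91  91  91  90] [ 73  74  78  94 115 127 131 130 130 131 130 129 130 129 130 129 118  93
  64  69  92 105  98  75  52  51  62  68  71  71  72  74  73  73  72  73
  71  72  71  72]
260 [ 82  82  82  81  83  81  81  78  79  79  81  81  79  72  59  53  71  94
 109 112 109  98  77  62  66  79  89  90  89  90  91  90  91  90  91  90
  90  91  91  90] [107 122 128 129 128 128 128 128 128 127 127 129 128 121 100  70  64  88
 104 101  81  59  52  62  74  78  80  82  82  83  82  81  81  80  80  80
  82  81  82  81]
310 [ 81  82  81  81  83  84  82  82  83  81  81  80  80  81  81  82  78  72
  58  56  77  98 111 113 108  95  73  55  56  64  90 121 142 155 165 172
 174 174 175 174] [184 191 193 192 192 188 177 160 138 107  70  45  46  68  93 104 101  81
  60  62  72  76  81  81  82  83  83  82  82  83  82  82  82  83  84  82
  81  81  81  82]
[0.6071 0.0893 0.105 ] [0.6865 0.0926 0.105 ] 0.07946053181707664 [0.6468 0.091  0.105 ]
[0.6076 0.0696 0.105 ] [0.6875 0.0729 0.105 ] 0.0799714076150131 [0.6475 0.0712 0.105 ]
```

View pics/w7c.png

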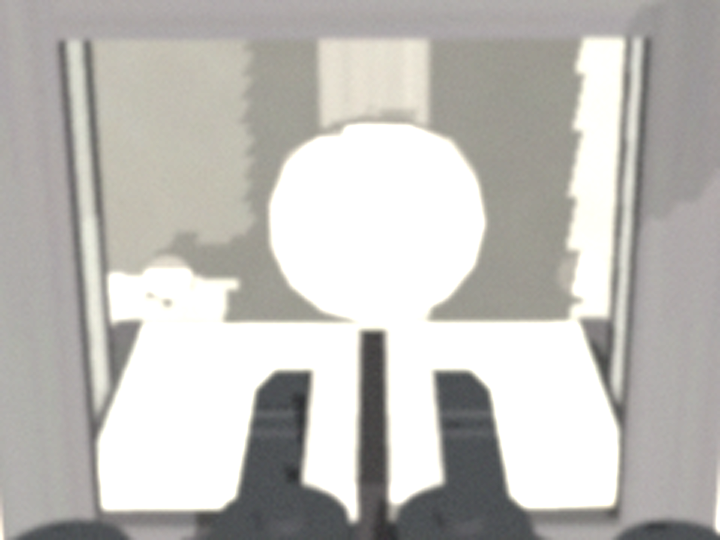

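Window mid is x ≈ 0.648, so I'll shift 1.5 mm and descend to just above the pad.

>>> arm_command:
  rows:
    - {"dx": 0,"dy": 0,"dz": -0.003,"wx": 0,"wy": 0.0007,"wz": 0,"hand": 1}
    - {"dx": 0.04,"dy": 0,"dz": -0.003,"wx": 0,"wy": 0.0007,"wz": 0,"hand": 1}
    - {"dx": 0.08,"dy": 0,"dz": -0.003,"wx": 0,"wy": 0.0007,"wz": 0,"hand": 1}
    - {"dx": 0.11,"dy": 0,"dz": -0.003,"wx": 0,"wy": 0.0007,"wz": 0,"hand": 1}
    - {"dx": 0.11,"dy": 0,"dz": -0.003,"wx": 0,"wy": 0.0007,"wz": 0,"hand": 1}
    - {"dx": 0.11,"dy": 0,"dz": -0.003,"wx": 0,"wy": 0.0007,"wz": 0,"hand": 1}

```text
time_s: 10.6
tcp_pos: [0.6485, 0.0596, 0.261]
orientation: [-0.034, 1.569, 0.035]
force: [0.9, 0.3, 0.6]
grip_width: -0.004
```

```bash
python3 - <<'E'
from h import *
st(); plan2([.6482,.060,.062])
snap("scene","pics/s8.png"); snap("top","pics/t8.png")
b=cv2.imread("pics/s8.png")[200:385,310:490]; b=cv2.convertScaleAbs(cv2.resize(b,None,fx=3.2,fy=3.2,interpolation=cv2.INTER_CUBIC),alpha=2,beta=10)
cv2.imwrite("pics/s8c.png",b)
E
```

```text
t 10.6 tip [0.6487 0.0597 0.088 ] F [0.89 0.35 0.59] T [ 0.02 -0.08 -0.02] g -0.004
[[ 0.001 -0.043  0.999]
 [ 0.001  0.999  0.043]
 [-1.     0.     0.001]]
q [-0.03  0.7   1.33  0.    1.11 -0.07]
shift [ 0.065   0.0009 -0.0007] turn [-0.      0.0002 -0.0001] len 0.02601040526084099
```

View pics/s8c.png

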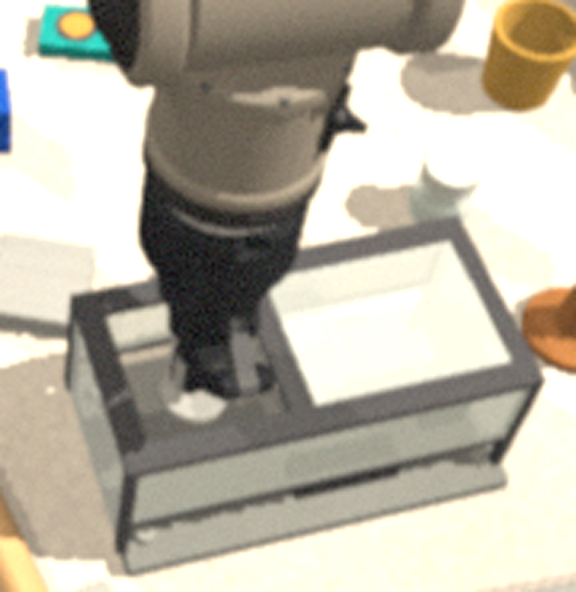

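>>> arm_command:
  rows:
    - {"dx": 0.015,"dy": 0.001,"dz": 0,"wx": 0,"wy": 0,"wz": 0,"hand": 1}
    - {"dx": 0.03,"dy": 0.001,"dz": -0.001,"wx": 0,"wy": 0,"wz": 0,"hand": 1}
    - {"dx": 0.045,"dy": 0.001,"dz": -0.001,"wx": 0,"wy": 0,"wz": 0,"hand": 1}
    - {"dx": 0.045,"dy": 0.001,"dz": -0.001,"wx": 0,"wy": 0,"wz": 0,"hand": 1}

```text
time_s: 11.1
tcp_pos: [0.6485, 0.06, 0.2433]
orientation: [-0.034, 1.567, 0.034]
force: [1.7, -0.6, 4.4]
grip_width: -0.002
```

>>> arm_command:
  rows:
    - {"dx": 0.0075,"dy": 0,"dz": 0,"wx": 0,"wy": 0,"wz": 0,"hand": 1}
    - {"dx": 0.015,"dy": 0,"dz": 0,"wx": 0,"wy": 0,"wz": 0,"hand": 1}
    - {"dx": 0.015,"dy": 0,"dz": 0,"wx": 0,"wy": 0,"wz": 0,"hand": 1}

```text
time_s: 11.4
tcp_pos: [0.6486, 0.0601, 0.2375]
orientation: [-0.034, 1.567, 0.035]
force: [-1.0, 1.1, 6.5]
grip_width: -0.001
```

```bash
python3 - <<'E'
from h import *
st()
E
```

```text
t 11.4 tip [0.6492 0.0602 0.0645] F [-0.96  1.11  6.48] T [0.1  0.05 0.07] g -0.001
[[ 0.004 -0.043  0.999]
 [ 0.001  0.999  0.043]
 [-1.     0.001  0.004]]
q [-0.03  0.73  1.35  0.    1.06 -0.07]
```

>>> arm_command:
  rows:
    - {"dx": 0.006,"dy": 0,"dz": -0.001,"wx": 0,"wy": 0.0005,"wz": 0,"hand": 1}
    - {"dx": 0.012,"dy": 0,"dz": -0.001,"wx": 0,"wy": 0.0005,"wz": 0,"hand": 1}
    - {"dx": 0.012,"dy": 0,"dz": -0.001,"wx": 0,"wy": 0.0005,"wz": 0,"hand": 1}

```text
time_s: 11.7
tcp_pos: [0.6486, 0.0603, 0.2334]
orientation: [-0.033, 1.567, 0.035]
force: [1.1, 0.6, 6.3]
grip_width: 0.005
```

>>> arm_command:
  rows:
    - {"dx": 0.006,"dy": 0,"dz": 0,"wx": 0,"wy": 0.0003,"wz": 0,"hand": 1}
    - {"dx": 0.009,"dy": 0,"dz": 0,"wx": 0,"wy": 0.0003,"wz": 0,"hand": 1}
    - {"dx": 0.009,"dy": 0,"dz": 0,"wx": 0,"wy": 0.0003,"wz": 0,"hand": 1}

```text
time_s: 12.0
tcp_pos: [0.6488, 0.0605, 0.231]
orientation: [-0.033, 1.568, 0.035]
force: [-1.7, 1.1, 7.1]
grip_width: -0.005
```

>>> arm_command:
  rows:
    - {"dx": 0.005,"dy": -0.001,"dz": -0.001,"wx": 0,"wy": 0.0003,"wz": 0,"hand": 1}
    - {"dx": 0.009,"dy": -0.001,"dz": -0.001,"wx": 0,"wy": 0.0003,"wz": 0,"hand": 1}

```text
time_s: 12.2
tcp_pos: [0.6488, 0.0605, 0.2299]
orientation: [-0.033, 1.567, 0.036]
force: [-5.2, 0.7, 23.0]
grip_width: 0.002
```

```bash
python3 - <<'E'
from h import *
st()
E
```

```text
t 12.2 tip [0.6494 0.0608 0.0569] F [-5.16  0.68 23.03] T [0.43 0.92 0.04] g 0.002
[[ 0.003 -0.044  0.999]
 [ 0.002  0.999  0.044]
 [-1.     0.002  0.004]]
q [-0.02  0.74  1.35  0.    1.05 -0.07]
```

Force jumped to 23 N at tip z = 0.057, the expected stop depth. Holding, still pressing lightly.

>>> arm_command:
  rows:
    - {"dx": 0.004,"dy": 0,"dz": 0,"wx": 0,"wy": 0,"wz": 0,"hand": 1}
    - {"dx": 0.004,"dy": 0,"dz": 0,"wx": 0,"wy": 0,"wz": 0,"hand": 1}
    - {"dx": 0.004,"dy": 0,"dz": 0,"wx": 0,"wy": 0,"wz": 0,"hand": 1}

```text
time_s: 12.5
tcp_pos: [0.6487, 0.0606, 0.2305]
orientation: [-0.033, 1.566, 0.036]
force: [-5.1, -0.3, 15.2]
grip_width: 0.002
```

```bash
python3 - <<'E'
from h import *
st(); snap("scene","pics/s9.png"); snap("wrist","pics/w9.png")
b=cv2.imread("pics/s9.png")[200:385,310:490]; b=cv2.convertScaleAbs(cv2.resize(b,None,fx=3.2,fy=3.2,interpolation=cv2.INTER_CUBIC),alpha=2,beta=10)
cv2.imwrite("pics/s9c.png",b)
E
```

```text
t 12.5 tip [0.6494 0.0608 0.0575] F [-5.13 -0.29 15.17] T [0.06 0.8  0.04] g 0.002
[[ 0.004 -0.044  0.999]
 [ 0.002  0.999  0.044]
 [-1.     0.001  0.004]]
q [-0.02  0.73  1.35  0.    1.05 -0.07]
```

View pics/s9c.png

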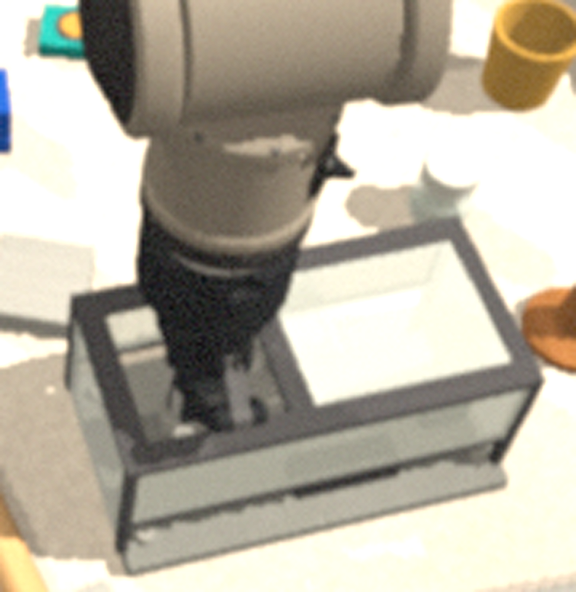

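View pics/w9.png

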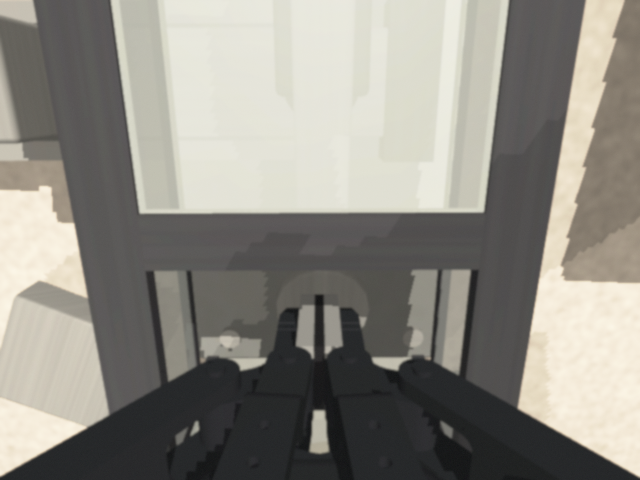

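Tips are on the depressed pad and no linkage appears to touch the window frame. Holding over a second.

>>> arm_command:
  rows:
    - {"dx": 0.005,"dy": 0,"dz": 0,"wx": 0,"wy": 0,"wz": 0,"hand": 1}
    - {"dx": 0.006,"dy": 0,"dz": 0,"wx": 0,"wy": 0,"wz": 0,"hand": 1}
    - {"dx": 0.006,"dy": 0,"dz": 0,"wx": 0,"wy": 0,"wz": 0,"hand": 1}
    - {"dx": 0.006,"dy": 0,"dz": 0,"wx": 0,"wy": 0,"wz": 0,"hand": 1}
    - {"dx": 0.006,"dy": 0,"dz": 0,"wx": 0,"wy": 0,"wz": 0,"hand": 1}
    - {"dx": 0.006,"dy": 0,"dz": 0,"wx": 0,"wy": 0,"wz": 0,"hand": 1}
    - {"dx": 0.006,"dy": 0,"dz": 0,"wx": 0,"wy": 0,"wz": 0,"hand": 1}
    - {"dx": 0.006,"dy": 0,"dz": 0,"wx": 0,"wy": 0,"wz": 0,"hand": 1}
    - {"dx": 0.006,"dy": 0,"dz": 0,"wx": 0,"wy": 0,"wz": 0,"hand": 1}
    - {"dx": 0.006,"dy": 0,"dz": 0,"wx": 0,"wy": 0,"wz": 0,"hand": 1}
    - {"dx": 0.006,"dy": 0,"dz": 0,"wx": 0,"wy": 0,"wz": 0,"hand": 1}
    - {"dx": 0.006,"dy": 0,"dz": 0,"wx": 0,"wy": 0,"wz": 0,"hand": 1}
    - {"dx": 0.006,"dy": 0,"dz": 0,"wx": 0,"wy": 0,"wz": 0,"hand": 1}

```text
time_s: 13.9
tcp_pos: [0.6485, 0.0605, 0.2304]
orientation: [-0.033, 1.565, 0.036]
force: [-5.9, -1.0, 16.1]
grip_width: -0.001
```

```bash
python3 - <<'E'
from h import *
st(); plan2([.6485,.060,.20])
E
```

```text
t 13.9 tip [0.6495 0.0608 0.0574] F [-5.86 -1.04 16.06] T [0.02 0.94 0.08] g -0.001
[[ 0.005 -0.044  0.999]
 [ 0.002  0.999  0.044]
 [-1.     0.001  0.005]]
q [-0.02  0.73  1.35  0.    1.05 -0.07]
shift [-0.3565 -0.0009  0.0017] turn [ 0.      0.0008 -0.0002] len 0.1426147162537906
```

>>> arm_command:
  rows:
    - {"dx": -0.01,"dy": 0,"dz": 0,"wx": 0,"wy": 0,"wz": 0,"hand": 1}
    - {"dx": -0.025,"dy": 0,"dz": 0,"wx": 0,"wy": 0,"wz": 0,"hand": 1}
    - {"dx": -0.04,"dy": 0,"dz": 0,"wx": 0,"wy": 0,"wz": 0,"hand": 1}
    - {"dx": -0.06,"dy": 0,"dz": 0,"wx": 0,"wy": 0,"wz": 0,"hand": 1}
    - {"dx": -0.09,"dy": 0,"dz": 0,"wx": 0,"wy": 0,"wz": 0,"hand": 1}
    - {"dx": -0.14,"dy": 0,"dz": 0,"wx": 0,"wy": 0,"wz": 0,"hand": 1}
    - {"dx": -0.2,"dy": 0,"dz": 0,"wx": 0,"wy": 0,"wz": 0,"hand": 1}
    - {"dx": -0.28,"dy": 0,"dz": 0,"wx": 0,"wy": 0,"wz": 0,"hand": 1}
    - {"dx": -0.36,"dy": 0,"dz": 0,"wx": 0,"wy": 0,"wz": 0,"hand": 1}
    - {"dx": -0.4,"dy": -0.1,"dz": 0,"wx": 0,"wy": 0,"wz": 0,"hand": 1}
    - {"dx": -0.4,"dy": -0.2,"dz": 0,"wx": 0,"wy": 0,"wz": 0,"hand": 1}
    - {"dx": -0.4,"dy": -0.3,"dz": 0,"wx": 0,"wy": 0,"wz": 0,"hand": 1}
    - {"dx": -0.4,"dy": -0.3,"dz": 0,"wx": 0,"wy": 0,"wz": 0,"hand": 1}
    - {"dx": -0.4,"dy": -0.3,"dz": 0,"wx": 0,"wy": 0,"wz": 0,"hand": 1}

```text
time_s: 15.3
tcp_pos: [0.6528, -0.0601, 0.39]
orientation: [-0.031, 1.566, 0.035]
force: [0.9, 0.0, 0.3]
grip_width: 0.001
```

```bash
python3 - <<'E'
from h import *
np.set_printoptions(precision=4,suppress=True)
st(); snap("wrist","pics/w10.png"); snap("scene","pics/s10.png"); snap("top","pics/t10.png")
E
```

```text
t 15.3 tip [ 0.6535 -0.0597  0.217 ] F [0.89 0.05 0.32] T [-0.02 -0.01 -0.06] g 0.001
[[ 0.004 -0.042  0.999]
 [ 0.003  0.999  0.042]
 [-1.     0.002  0.004]]
q [-0.21  0.6   1.15  0.    1.39 -0.25]
```

View pics/w10.png

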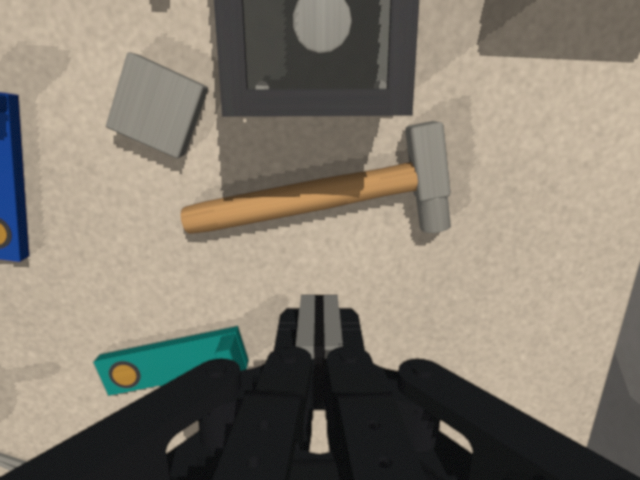

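View pics/s10.png

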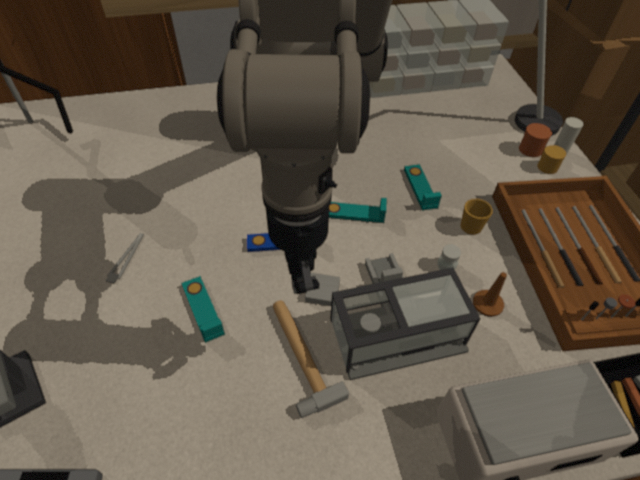

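The pad appears back at rest at (371,322), and the bystanders look where they were. A numerical check of shuttle and pad against earlier pictures.

```bash
python3 - <<'E'
from h import *
r=lambda f:cv2.GaussianBlur(cv2.cvtColor(cv2.imread(f),cv2.COLOR_BGR2GRAY),(3,3),0).astype(np.float32)
def ph(a,b,x0,y0,x1,y1): return cv2.phaseCorrelate(r(a)[y0:y1,x0:x1].copy(),r(b)[y0:y1,x0:x1].copy(),cv2.createHanningWindow((x1-x0,y1-y0),cv2.CV_32F))
s4,s10,s0="pics/s4.png","pics/s10.png","pics/s0.png"
print("shuttle s4->s10",ph(s4,s10,364,252,404,290))
print("pad s0->s10",ph(s0,s10,350,305,392,340))
for n,b in dict(guard=(330,270,480,375),jar=(435,240,465,270),cone=(472,265,512,318),cup=(455,195,495,238),hammer=(265,295,355,420),teal=(175,270,230,345),tweez=(100,228,150,285)).items(): print(n,ph(s0,s10,*b))
E
```

```text
shuttle s4->s10 ((0.07091987628254515, -0.022298589999543594), 0.9723532944917679)
pad s0->s10 ((0.20774335212467676, -0.0827563153866464), 0.9501130201198437)
guard ((-0.0306576940132004, -0.05913483418902388), 1.0262445435700593)
jar ((0.012437968208761419, -0.08524858248113354), 0.8477618270450168)
cone ((-0.09311916181582447, 0.2308450602107719), 0.9381635628364704)
cup ((-0.1143586173952329, 0.5386648990750587), 0.9194068982866075)
hammer ((-0.07246195753832296, 0.4411008248405892), 0.8688632181803385)
teal ((0.1657103913382798, 0.3653296245035307), 0.7793924191262986)
tweez ((0.33781716869601297, -0.03269358866550931), 0.6148654537200928)
```

```bash
python3 - <<'E'
from h import *
print(ticket.close_job())
E
```

```text
the job is handed in; nothing more can be done
None
```

I pushed the shuttle home, pressed the lever's pad to its stop, held it there and let it back up. The job is handed in at about 15.5 s of the 51 s.

- **Shuttle:** I pushed it with shut fingertips at 5 to 7 N. At the stop the force rose to 15 N and the tip nearly stopped advancing. Its outer face then measured 61 mm from the tongue end, against 60 mm expected.
- **Lever:** I went through the window with the jaws turned along x, where the clearance was about 4 to 6 mm. The pad reached its stop at tip z = 0.057 m, with the force jumping from 7 to 23 N. I held it there about 1.6 s at 15 to 23 N and came straight up.
- **Final checks:** The pad is back at rest and the shuttle is unmoved, within 0.25 px of the earlier pictures. The guard, jar, cone, cup, hammer, tweezers and one teal look-alike were within about 0.5 px of where they started. I checked the bench block and the other look-alikes by eye only. The force reading was back near zero with the arm clear.
- **Less certain:** While the pad was held down there was about 5 to 6 N sideways on the tool. I took this for friction at the pad. The pictures showed no contact with the guard.

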